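# Hang the tube caddy on the free branch of the lab carousel

### The job

Turn the caddy carousel gently until its empty branch stands over the yellow pointer on the base. Then hang the red tube caddy on that branch: slide the keyhole in its back plate over the pin head, keep pushing gently until the plate bears on the orange collar, and lower the caddy until it hangs fully home on the pin; never force anything, keep the tubes upright, leave the other things on the bench where they are, and let go.

Things in the scene. Friction and masses are not known exactly. Their poses are not given: they have to be found in the camera images.
- stand: Fixed white base disc of the carousel, 196 mm across; origin on the turning axis at bench level. Its x axis points from the yellow pointer to the axis (pointer towards -x). A column carries the turning tree: grey hub, 32 mm diameter, from 160 to 235 mm height, with four level branches 90 degrees apart.
- tree (a joint): Angle of the tree about the vertical, rad, anticlockwise from above positive; 0 when the empty branch is exactly over the yellow pointer; starts at 0.8 to 1.9. Turns stiffly (friction 0.15 N m) and stays where left; range -3.1 to 3.1. The other branches carry blue, green and grey caddies fixed to the tree, out to 141 mm from the axis, heights 120 to 275 mm.
- front_mark (a point): Point on the yellow pointer of the base, 85 mm from the turning axis, 14 mm above the bench.
- branch_end (a point): Centre of the empty branch's outer end, 85 mm from the turning axis, 215 mm above the bench. The branch is a level aluminium bar, 14 x 14 mm in section, from the hub to here. Axes turn with the tree: x points inward to the axis (the branch points along -x), z up. From here a hanger pin sticks out on the same centre line (see pin_base).
- caddy: Red tube caddy, 50 (x) x 60 (y) x 155 mm high, 0.13 to 0.22 kg, standing on the bench; origin at the centre of its underside. At its back (+x) a plate 5 mm thick (x 20 to 25), 60 wide, 118 high, with a keyhole; in front a tray 22 mm high with three tubes, tops at z = 48 mm. It hangs with its +x pointing inward, along +x of branch_end.
- caddy_seat (a point): Point in the slot, 22.5 mm behind (+x) and 95 mm above the caddy's origin, mid-thickness of the plate: where the centre of the neck lies when the caddy has been lowered fully home (23.5 mm lower than with the head centred in the entry opening).
- reagent: Bystander: capped reagent bottle, 52 mm diameter, 105 mm body; origin at centre of underside.
- tipbox: Bystander: blue pipette-tip box with clear lid, 85 x 120 x 58 mm; origin at centre of underside.
- beaker: Bystander: glass beaker, 60 mm diameter at the rim, 70 mm high; origin at centre of underside.
- pin_base (a point): Point of the tree on the pin's centre line, 6 mm outward of branch_end, same axes. The pin's extension e is stiffly preset at 0 to 12 mm, not measured, not to be forced: feel for it. Outward of this point: orange collar (28 mm diameter), its bearing face e out; neck, 8 mm diameter, 8 mm long; round head, 17 mm diameter, 5 mm thick, outer face 13 mm + e out.
- caddy_tab (a point): Centre of the grip tab on the caddy's plate, 22.5 mm behind (+x) and 136.5 mm above the caddy's origin, same axes: 12 mm thick (x), 30 mm wide (y), 37 mm high (z from 118 to 155 mm). Grip it from above.
- caddy_entry (a point): Centre of the keyhole's entry opening, 22.5 mm behind (+x) and 71.5 mm above the caddy's origin, mid-thickness of the plate: 24 mm wide, 23 mm high, through the plate along x. The pin head passes only here. Above it a slot for the neck, 11.5 mm wide with flared mouth, ends at z = 99 mm above the origin.
Things that resemble listed ones, but are neither listed nor needed, are in the scene too. What is meant by the caddy is not brown, and is the larger of those in its own colour.

How it is judged (in metres and radians):
On the way, in this order (a step that is already met when the one before it is completed fails the run):
1. the empty branch stands over the yellow pointer (its end within 18 mm of the pointer's mark, seen from above) (horizontal distance between branch_end and front_mark below 0.018 m), for 0.2 s.
2. the raised caddy, pin head in its keyhole, bears on the pin with more than 1 N (horizontal distance between branch_end and front_mark below 0.018 m and z of caddy_seat in the frame of branch_end between 0.01 and 0.032 m and y of caddy_seat in the frame of branch_end between -0.007 and 0.007 m and x of caddy_seat in the frame of branch_end above -0.026 m and contact force between caddy and stand above 1 N), for 0.05 s.
At the end, for the whole second after the job is handed in: The red caddy hangs released and at rest on the empty branch's pin: seat point within 5 mm sideways and -5 to +4 mm in height of the pin's centre line, 4 to 30 mm beyond the branch end, leaning under 0.25 rad, bearing on the pin; branch end still within 18 mm of the pointer's mark (horizontal distance between branch_end and front_mark below 0.018 m and z of caddy_seat in the frame of branch_end between -0.005 and 0.004 m and y of caddy_seat in the frame of branch_end between -0.005 and 0.005 m and x of caddy_seat in the frame of branch_end between -0.03 and -0.004 m and angle between caddy's own z axis and vertical below 0.25 rad and contact force between caddy and stand above 0.5 N and linear speed of caddy below 0.03 m/s); the robot touches nothing.
It fails at once if the caddy is pressed on the carousel with more than 25 N (contact force between caddy and stand above 25 N).
It fails at once if the robot pushes the carousel with more than 25 N (contact force between any of the arm, the fingers and stand above 25 N).
It fails at once if the caddy is tipped by more than 0.5 rad (angle between caddy's own z axis and vertical above 0.5 rad).
It fails at once if the bottle, tip box or beaker is moved by more than 25 mm (distance of any of reagent, tipbox, beaker from where it was at the start of the episode above 0.025 m).
It also fails if it takes over 72 s, if anything falls off the work surface, if the arm or the gripper's body presses on something with over 40 N, if the wrist force passes 120 N, or if a joint passes its speed limit or range.

### The arm

A 6-joint arm with a two-finger parallel gripper is mounted at the origin on the work surface. World frame = base frame: x ahead of the robot, y to its left, z up, the work surface at z = 0. Lengths are in m, angles in degrees, forces in N, time in s.
With the tool pointing down it reaches from about 0.3 to 0.75 m from the base axis. Payload 8.5 kg.
Tool frame: the origin (TCP) lies at the very end of the fingers, on their centre line; the grasp point (between the pads) lies 19 mm behind it; z points along the fingers, y is the line along which they close (so a half turn about z gives the same grasp; the last joint's range is limited). The gripper opens to 85 mm and grips with 20 to 120 N. Pads are 22 mm wide; open, the fingers measure 114 mm over their backs; the gripper's body (76 mm by 85 mm) begins 54 mm behind the grasp point. The pads swing forward as they close: fully open they stand 13 mm farther back than shut.
Start: joints at [56.419, 21.807, 74.336, -0, 83.858, -12.336], TCP at [0.199, 0.513, 0.231] pointing down, gripper open.
Joint ranges: [-178.18, 178.18], [-50.72, 133.34], [12.68, 142.11], [-81.47, 261.47], [9.98, 163.14], [-165.26, 165.26]. Speed limits (degrees/s): [136.94, 136.94, 180, 180, 180, 180].

### API

Orientations are given as a 3x3 rotation matrix whose columns are the frame's x, y, z axes.
In Python, from rig import env gives the robot as it stands.
- The arm moves only by the tool move_arm, never from a script. Its argument "plan" is a list of rows, each a list of 7 numbers: the turn, a rotation vector about the tool's x, y, z in degrees, then the shift along the tool's x, y, z in cm, then the gripper command: -1 is shut, 1 is fully open, values between are in proportion. In form: [[ax, ay, az, tx, ty, tz, jaw], ...]. A call has 1 to 5 rows; each row is the pose to reach, as a shift and turn from the pose commanded when the call began, along the tool's axes at that moment; what a row does not reach only later rows make up. A row lasts 1/10 s, in which the tool goes at most 50 mm and 8.59 degrees, less where a joint would pass 70% of its speed; a pose out of reach is approached as far as the arm can. A call with a gripper value outside its range is refused whole. The fingers move at their own pace and stop on an object; "squeeze" is the grip in N (left out, the last holds). Time passes only in rows, so rows that repeat a pose let the fingers close. It gives the time, the measured TCP pose, the force, the opening and the grip force at its end, in the units of the state.
- env.observe(): the state, without advancing time (a new reading comes with each control period).
- env.get_image(name): name is "scene" or "side" or "wrist"; returns a dict with "color" (400x640x3 uint8, red, green, blue), "fov_y" (degrees; the focal length in pixels is half the picture's height over the tangent of half this angle, whatever the lens; pixels are square), "cx", "cy" (the principal point, pixels), "distortion" ([k1, k2, p1, p2, k3] as OpenCV has them; the pictures are not rectified), "R" (3x3) and "t" (3): a world point X has camera coordinates R X + t. Camera axes: x right, y down, z forward; pixel columns grow to the right and rows downward; lengths in m; the calibration is good to about 2 mm. A picture is of the moment at which its call begins. There is no depth.
- env.close_job(): hands the job in; it is judged then, once.
Trained networks look in a picture, given as the dict that the camera call returned (one of the last four; its "shot" number tells which), for a name from the list of things; names that differ only in an ending like _2 or _b are one class to them, and where a whole thing is asked for, a point or a joint stands for the part that bears it (a point fixed in the world has none). Each returns a list of dicts, best first, with "conf" (0 to 1); they miss things now and then, are a little off and sometimes report something else, mostly with a low value. They report only what shows in the picture. A call takes as long as a camera call. They do not tell look-alikes from the thing itself.
- env.outline_of(target, picture): "mask" (400x640 bool, what is visible of it) and "bbox" ([centre column, centre row, width, height] in pixels, round what is visible of it).
- env.tip_of(target, picture): "pixel" ([column, row] in pixels: a listed point, or the origin of a listed thing).
The state is a dict: "time_s": time; "q": joint angles; "qvel": joint speeds; "joint_efforts": joint torques, N m; "position": TCP position; "tool_rot": TCP orientation; "ft_force": force on the tool from outside, world axes, zero at the start; "wrist_torque": the same for the moment, N m; "grip_width": finger opening in m; "gripper_force": force on a finger pad.
Only numpy, scipy, OpenCV 4.12 (cv2) and the standard library are available. Lean on these libraries where they do the work, as an engineer would, in place of code of your own. Each camera call takes 0.05 s, during which the arm holds its last target. There are 200 camera calls.

## Working session

There is one attempt and no reset: what is moved stays moved. The work goes in short steps, Python scripts to look and compute and a tool call to move; the robot and the scene stay as the last step left them, time stands still between calls to the robot, and variables do not carry over. Pictures are saved under pics/ and viewed, at most 13 in all, crops included, and the job is handed in when it is done.

Besides the shell and the picture viewer there is one more tool, called after "Call:" as a command line: name --pt "numbers of a row" for each row, then --argument value for the rest. move_arm: Moves the arm, as the interface text tells. Its arguments: {"type":"object","properties":{"plan":{"type":"array"},"squeeze":{"type":"number"}},"required":["plan"]}

```bash
mkdir -p pics; cat > h.py <<'E'
import numpy as np, cv2
from rig import env
def K(p):
    f=200/np.tan(np.radians(p["fov_y"])/2); return np.array([[f,0,p["cx"]],[0,f,p["cy"]],[0,0,1]])
def ray(p,px):
    u=cv2.undistortPoints(np.array([[px]],float),K(p),np.array(p["distortion"],float))[0,0]
    R=np.array(p["R"]);t=np.array(p["t"]); return -R.T@t, R.T@np.array([u[0],u[1],1])
def onz(p,px,z):
    o,d=ray(p,px); return o+d*(z-o[2])/d[2]
def tri(obs):
    A=np.zeros((3,3));b=np.zeros(3)
    for p,px in obs:
        o,d=ray(p,px);d=d/np.linalg.norm(d);M=np.eye(3)-np.outer(d,d);A+=M;b+=M@o
    return np.linalg.solve(A,b)
def proj(p,X):
    R=np.array(p["R"]);return cv2.projectPoints(np.array(X,float).reshape(-1,1,3),cv2.Rodrigues(R)[0],np.array(p["t"],float),K(p),np.array(p["distortion"],float))[0][:,0]
def save(p,n): cv2.imwrite("pics/"+n,p["color"][:,:,::-1])
E
python3 - <<'E'
from h import *
s=env.get_image("scene");d=env.get_image("side")
cv2.imwrite("pics/a.png",s["color"][:,:,::-1]);cv2.imwrite("pics/b.png",d["color"][:,:,::-1])
zs=dict(stand=0,front_mark=.014,branch_end=.215,pin_base=.215,caddy=0,caddy_tab=.1365,caddy_entry=.0715,reagent=0,tipbox=0,beaker=0)
for n,z in zs.items():
    for nm,p in(("scene",s),("side",d)):
        for r in env.tip_of(n,p)[:3]: print(n,nm,round(r["conf"],2),np.round(r["pixel"]),np.round(onz(p,r["pixel"],z),3))
st=env.observe();print(st["time_s"],st["position"],st["tool_rot"],st["grip_width"])
E
```

```text
stand scene 0.58 [374. 212.] [0.58  0.067 0.   ]
stand scene 0.39 [370. 296.] [ 0.695 -0.217 -0.   ]
stand side 0.67 [282. 329.] [0.576 0.072 0.   ]
front_mark scene 0.87 [348. 200.] [0.5   0.065 0.014]
front_mark scene 0.51 [364. 154.] [0.422 0.334 0.014]
branch_end scene 0.84 [362. 155.] [ 0.567 -0.02   0.215]
branch_end scene 0.28 [258. 280.] [ 0.602 -0.463  0.215]
branch_end side 0.82 [286. 226.] [ 0.567 -0.016  0.215]
branch_end side 0.58 [346. 162.] [ 0.476 -0.175  0.215]
pin_base scene 0.67 [359. 156.] [ 0.562 -0.028  0.215]
pin_base side 0.61 [288. 224.] [ 0.564 -0.02   0.215]
caddy scene 0.78 [224. 307.] [ 0.448 -0.399  0.   ]
caddy scene 0.6 [212. 270.] [ 0.354 -0.33   0.   ]
caddy scene 0.59 [257. 280.] [ 0.461 -0.304  0.   ]
caddy side 0.92 [396. 182.] [ 0.355 -0.334  0.   ]
caddy side 0.87 [353. 186.] [ 0.459 -0.312  0.   ]
caddy side 0.61 [352. 161.] [ 0.464 -0.398  0.   ]
caddy_tab scene 0.89 [260. 235.] [ 0.479 -0.301  0.136]
caddy_tab scene 0.88 [215. 272.] [ 0.473 -0.426  0.136]
caddy_tab scene 0.88 [193. 228.] [ 0.349 -0.353  0.136]
caddy_tab side 0.81 [347. 148.] 
[... 359 characters left out ...]
072]
caddy_entry side 0.72 [401. 155.] [ 0.352 -0.356  0.071]
caddy_entry side 0.65 [363. 150.] [ 0.441 -0.365  0.072]
reagent scene 0.87 [368. 298.] [ 0.696 -0.224  0.   ]
reagent side 0.79 [251. 211.] [ 0.688 -0.212 -0.   ]
tipbox scene 0.82 [306. 222.] [ 0.442 -0.065  0.   ]
tipbox scene 0.26 [257. 278.] [ 0.456 -0.3    0.   ]
tipbox side 0.88 [354. 278.] [ 0.442 -0.057  0.   ]
beaker scene 0.96 [326. 335.] [ 0.663 -0.351  0.   ]
beaker side 0.7 [273. 171.] [ 0.66  -0.343  0.   ]
1.1 [0.19928476 0.51261426 0.23134967] [[-9.32036176e-01  3.62365236e-01  4.15074480e-05]
 [ 3.62365238e-01  9.32036174e-01  6.49345338e-05]
 [-1.51564254e-05  7.55621908e-05 -9.99999997e-01]] 0.08510212006611952
```

View images.

View pics/a.png

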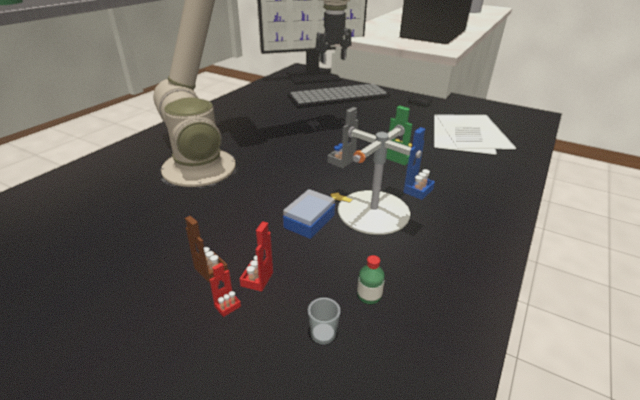

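```bash
python3 - <<'E'
import cv2,numpy as np
a=cv2.imread("pics/a.png")[190:350,150:310];b=cv2.imread("pics/b.png")[100:220,300:460]
a=cv2.resize(a,None,fx=2.5,fy=2.5,interpolation=2);b=cv2.resize(b,None,fx=2.5,fy=2.5,interpolation=2)
b=cv2.copyMakeBorder(b,0,a.shape[0]-b.shape[0],0,0,0)
cv2.imwrite("pics/c.png",np.hstack([a,b]))
E
```

```text
(no output)
```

View pics/b.png

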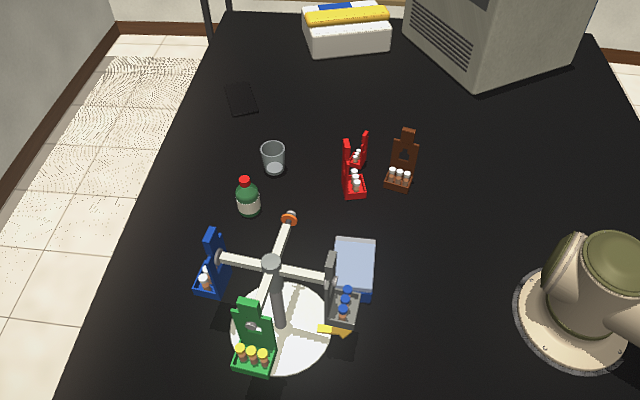

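View pics/c.png

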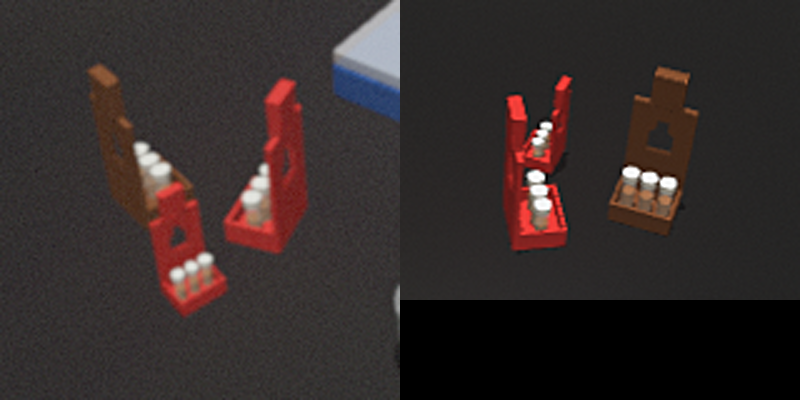

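Candidates: brown caddy (212,265), small red (224,300) and larger red (257,270) in the scene picture. The larger red one fits, since the task's caddy is not brown and is the larger of the reds; the crop confirms it. It stands near (0.46,-0.31). The pointer is at scene (345,198), and the empty branch with its orange collar is at scene (360,156), about 80° from the pointer. I'll go over the branch first.

Call:
move_arm --pt "0 0 0 0 0 -5 0.2" --pt "0 0 8 -3 -2 -10 0.2" --pt "0 0 76 -53 -34.2 -13 0.2" --pt "0 0 76 -53 -34.2 -13 0.2" --pt "0 0 76 -53 -34.2 -13 0.2"

```text
time_s: 1.6
position: [0.3045, 0.366, 0.3321]
tool_rot: [[-0.569, 0.822, 0.001], [0.822, 0.569, 0.0], [-0.0, 0.001, -1.0]]
ft_force: [1.4, 0.2, -0.3]
grip_width: 0.0512
gripper_force: 0.0
```

```bash
cat >> h.py <<'E'
def rel(P,yaw):
    "tool-frame shift (cm) and turn (deg) to world TCP P with tool down, tool x at yaw"
    s=env.observe();R=np.array(s["tool_rot"]);a=np.radians(yaw);c,n=np.cos(a),np.sin(a)
    T=np.array([[c,n,0],[n,-c,0],[0,0,-1]])
    rv=np.degrees(cv2.Rodrigues(R.T@T)[0].ravel())
    print("t",round(s["time_s"],2),"pos",np.round(s["position"],4),"turn",np.round(rv,2),"shift",np.round(100*R.T@(np.array(P)-s["position"]),2))
E
python3 -c "
from h import *
rel([.5695,.002,.33],82.8)"
```

```text
t 1.6 pos [0.3045 0.366  0.3321] turn [ 4.000e-02 -1.000e-02  4.187e+01] shift [-45.01   1.09   0.21]
```

Call:
move_arm --pt "0 0 42 -45 1.1 -1.5 0.1" --pt "0 0 42 -45 1.1 -1.5 0.1" --pt "0 0 42 -45 1.1 -1.5 0.1" --pt "0 0 42 -45 1.1 -1.5 0.1" --pt "0 0 42 -45 1.1 -1.5 0.1"

```text
time_s: 2.1
position: [0.453, 0.1644, 0.3403]
tool_rot: [[0.128, 0.992, 0.001], [0.992, -0.128, 0.0], [0.0, 0.0, -1.0]]
ft_force: [0.0, 1.1, -0.3]
grip_width: 0.0467
gripper_force: 0.0
```

```bash
python3 -c "
from h import *
rel([.5695,.002,.33],82.8)"
```

```text
t 2.1 pos [0.453  0.1644 0.3403] turn [ 0.03 -0.01 -0.18] shift [-14.61  13.64   1.03]
```

Call:
move_arm --pt "0 0 0 -12.6 11.7 0.5 0.1" --pt "0 0 0 -12.6 11.7 0.5 0.1" --pt "0 0 0 -12.6 11.7 0.5 0.1" --pt "0 0 0 -12.6 11.7 0.5 0.1" --pt "0 0 0 -12.6 11.7 0.5 0.1"

```text
time_s: 2.6
position: [0.5541, 0.0244, 0.3338]
tool_rot: [[0.126, 0.992, -0.002], [0.992, -0.126, -0.0], [-0.0, -0.002, -1.0]]
ft_force: [-1.1, 0.4, 0.1]
grip_width: 0.0471
gripper_force: 0.0
```

```bash
python3 - <<'E'
from h import *
w=env.get_image("wrist");save(w,"w1.png")
for n,z in dict(branch_end=.215,pin_base=.215,front_mark=.014).items():
    for r in env.tip_of(n,w)[:3]: print(n,round(r["conf"],2),np.round(r["pixel"]),np.round(onz(w,r["pixel"],z),4))
rel([.5695,.002,.206],82.8)
E
```

```text
branch_end 0.83 [339. 236.] [ 0.5627 -0.0165  0.215 ]
branch_end 0.66 [338. 244.] [ 0.5611 -0.024   0.215 ]
pin_base 0.79 [340. 242.] [ 0.5628 -0.0218  0.215 ]
pin_base 0.51 [343. 235.] [ 0.5662 -0.0155  0.215 ]
front_mark 0.84 [279. 125.] [0.4956 0.0716 0.014 ]
front_mark 0.28 [420. 280.] [ 0.6879 -0.2087  0.014 ]
t 2.8 pos [0.5524 0.0279 0.3354] turn [ 0.02 -0.01  0.24] shift [-2.37  2.01 12.94]
```

View pics/w1.png

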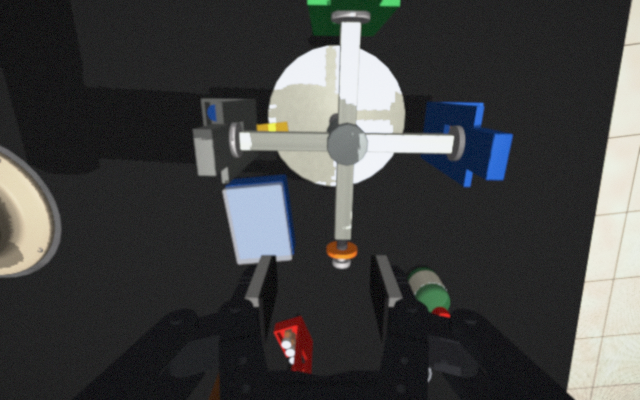

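The wrist view shows the hub top at (347,143), the empty branch running down to the collar at (341,248), and the yellow pointer at (272,128).

```bash
python3 - <<'E'
from h import *
w=env.get_image("wrist")
H=onz(w,[347.5,143],.235);B=onz(w,[342,238],.222);Bt=onz(w,[346,170],.222);C=onz(w,[342,251],.215)
D=env.outline_of("stand",w)
print("hub",H,"B",B,Bt,"collar",C)
c=w["color"].astype(int);m=((c[...,0]>170)&(c[...,1]>130)&(c[...,2]<90)).astype(np.uint8)
m[:, :250]=0;m[:,295:]=0
ys,xs=np.nonzero(m);print(len(xs),xs.min(),xs.max(),ys.min(),ys.max());print(onz(w,[xs.min(),ys[xs==xs.min()].mean()],.014))
for d in (H-C,B*0+Bt-B): print(np.degrees(np.arctan2(d[1],d[0])))
rel([.5695,.002,.206],82.8)
E
```

```text
hub [0.5756224  0.07266976 0.235     ] B [ 0.56349454 -0.01215686  0.222     ] [0.57303528 0.0487828  0.222     ] collar [ 0.56219947 -0.02871053  0.215     ]
250 260 289 125 134
[0.46577218 0.07052965 0.014     ]
82.45779979997177
81.10197444371376
t 2.9 pos [0.5523 0.028  0.3356] turn [ 0.04 -0.    0.26] shift [-2.38  2.01 12.96]
```

Call:
move_arm --pt "0 0 0 -2 1.8 2 0.0" --pt "0 0 0 -2 1.8 6 0.0" --pt "0 0 0 -2 1.8 9.5 0.0" --pt "0 0 0 -2 1.8 13.2 0.0" --pt "0 0 0 -2 1.8 13.2 -0.4"

```text
time_s: 3.4
position: [0.566, 0.006, 0.1992]
tool_rot: [[0.121, 0.993, -0.009], [0.993, -0.121, 0.002], [0.001, -0.009, -1.0]]
ft_force: [-0.4, 1.2, -0.4]
grip_width: 0.0295
gripper_force: 0.0
```

Call:
move_arm --pt "0 0 0 0 0 0 -0.4" --pt "0 0 0 0 0 0 -0.4"

```text
time_s: 3.6
position: [0.5692, 0.005, 0.2055]
tool_rot: [[0.122, 0.993, 0.004], [0.993, -0.122, -0.001], [-0.0, 0.004, -1.0]]
ft_force: [0.2, -0.2, 0.4]
grip_width: 0.0255
gripper_force: 0.0
```

Call:
move_arm --pt "0 0 4 0.016 -0.467 0 -0.4" --pt "0 0 8 0.065 -0.931 0 -0.4" --pt "0 0 12 0.146 -1.391 0 -0.4" --pt "0 0 16 0.259 -1.844 0 -0.4" --pt "0 0 20 0.403 -2.288 0 -0.4"

```text
time_s: 4.1
position: [0.5472, 0.0118, 0.2053]
tool_rot: [[0.457, 0.89, 0.005], [0.89, -0.457, -0.001], [0.002, 0.005, -1.0]]
ft_force: [3.1, -0.1, -0.1]
grip_width: 0.026
gripper_force: 1.2
```

Call:
move_arm --pt "0 0 4 0.016 -0.467 0 -0.4" --pt "0 0 8 0.065 -0.931 0 -0.4" --pt "0 0 12 0.146 -1.391 0 -0.4" --pt "0 0 16 0.259 -1.844 0 -0.4" --pt "0 0 20 0.403 -2.288 0 -0.4"

```text
time_s: 4.6
position: [0.5288, 0.0257, 0.2054]
tool_rot: [[0.734, 0.68, 0.006], [0.68, -0.734, -0.001], [0.004, 0.005, -1.0]]
ft_force: [2.8, -0.7, -0.3]
grip_width: 0.0253
gripper_force: 1.2
```

Gentle, at about 3 N. Continuing.

Call:
move_arm --pt "0 0 4 0.016 -0.467 0 -0.4" --pt "0 0 8 0.065 -0.931 0 -0.4" --pt "0 0 12 0.146 -1.391 0 -0.4" --pt "0 0 16 0.259 -1.844 0 -0.4" --pt "0 0 20 0.403 -2.288 0 -0.4"

```text
time_s: 5.1
position: [0.5162, 0.045, 0.2055]
tool_rot: [[0.922, 0.388, 0.006], [0.388, -0.922, -0.001], [0.005, 0.003, -1.0]]
ft_force: [2.8, -1.3, 0.3]
grip_width: 0.0259
gripper_force: 1.2
```

Call:
move_arm --pt "0 0 4 0.016 -0.467 0 -0.4" --pt "0 0 8 0.065 -0.931 0 -0.4" --pt "0 0 12 0.146 -1.391 0 -0.4" --pt "0 0 16 0.259 -1.844 0 -0.4" --pt "0 0 20 0.403 -2.288 0 -0.4"

```text
time_s: 5.6
position: [0.5109, 0.0676, 0.2054]
tool_rot: [[0.999, 0.049, 0.005], [0.049, -0.999, -0.001], [0.005, 0.002, -1.0]]
ft_force: [0.3, -2.9, 0.3]
grip_width: 0.026
gripper_force: 1.2
```

```bash
python3 - <<'E'
from h import *
w=env.get_image("wrist");s=env.get_image("scene");d=env.get_image("side")
for n,z in dict(branch_end=.215,pin_base=.215,front_mark=.014).items():
  for nm,p in (("w",w),("scene",s),("side",d)):
    for r in env.tip_of(n,p)[:2]: print(n,nm,round(r["conf"],2),np.round(r["pixel"]),np.round(onz(p,r["pixel"],z),4))
save(w,"w2.png");rel([.5,.07,.3],1.5)
E
```

```text
branch_end w 0.92 [337. 308.] [0.4938 0.0588 0.215 ]
branch_end scene 0.7 [348. 137.] [0.4946 0.0487 0.215 ]
branch_end side 0.92 [324. 271.] [0.4964 0.0672 0.215 ]
pin_base w 0.92 [333. 321.] [0.4858 0.0602 0.215 ]
pin_base scene 0.69 [348. 133.] [0.4836 0.0692 0.215 ]
pin_base side 0.96 [328. 267.] [0.4905 0.0588 0.215 ]
front_mark w 0.78 [325. 192.] [0.4929 0.0629 0.014 ]
front_mark scene 0.95 [348. 200.] [0.4991 0.0635 0.014 ]
front_mark side 0.8 [323. 326.] [0.4963 0.0649 0.014 ]
t 6.2 pos [0.5097 0.0678 0.203 ] turn [-0.    0.    1.48] shift [-0.96 -0.27 -9.7 ]
```

View pics/w2.png

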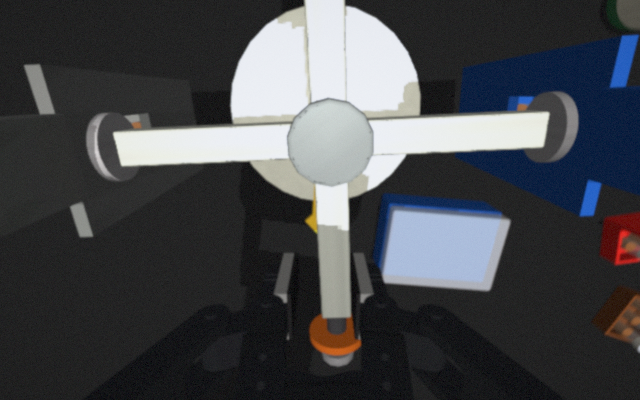

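The branch now lies nearly over the pointer (branch end (337,310), pointer (313,215) below it). I'll turn about 4° further, back the pad off, and lift.

Call:
move_arm --pt "0 0 2 0.004 -0.233 0 -0.4" --pt "0 0 4 0.016 -0.467 0 -0.4" --pt "0 0 4 0.016 -0.467 0 -0.4" --pt "0 0 4 0 0.1 0 -0.4" --pt "0 0 4 0 0.1 -0.2 -0.1"

```text
time_s: 6.7
position: [0.5096, 0.0662, 0.2048]
tool_rot: [[1.0, -0.018, -0.001], [-0.018, -1.0, 0.0], [-0.001, 0.0, -1.0]]
ft_force: [0.6, -0.6, -0.4]
grip_width: 0.038
gripper_force: 0.0
```

Call:
move_arm --pt "0 0 0 0 0 -3 0" --pt "0 0 0 -3 0 -8 0" --pt "0 0 0 -7 0 -10 0" --pt "0 0 0 -11 0 -10 0" --pt "0 0 0 -11 0 -10 0"

```text
time_s: 7.2
position: [0.3962, 0.0692, 0.3064]
tool_rot: [[1.0, -0.017, 0.002], [-0.017, -1.0, -0.0], [0.002, 0.0, -1.0]]
ft_force: [0.7, 0.7, -0.2]
grip_width: 0.0428
gripper_force: 0.0
```

```bash
python3 - <<'E'
from h import *
w=env.get_image("wrist");d=env.get_image("side");s=env.get_image("scene")
for n,z in dict(branch_end=.215,pin_base=.215,front_mark=.014).items():
  for nm,p in (("w",w),("side",d)):
    for r in env.tip_of(n,p)[:2]: print(n,nm,round(r["conf"],2),np.round(r["pixel"]),np.round(onz(p,r["pixel"],z),4))
for n,z in dict(caddy=0,caddy_tab=.1365,caddy_entry=.0715).items():
  for nm,p in (("w",w),):
    for r in env.tip_of(n,p)[:3]: print(n,nm,round(r["conf"],2),np.round(r["pixel"]),np.round(onz(p,r["pixel"],z),4))
save(w,"w3.png");rel([.478,-.298,.28],115)
E
```

```text
branch_end w 0.85 [326.  73.] [0.4927 0.0646 0.215 ]
branch_end side 0.95 [325. 270.] [0.494  0.0646 0.215 ]
pin_base w 0.56 [323.  84.] [0.4855 0.0668 0.215 ]
pin_base side 0.84 [331. 270.] [0.4849 0.0628 0.215 ]
front_mark w 0.85 [323.  76.] [0.5004 0.0659 0.014 ]
front_mark side 0.77 [323. 328.] [0.4959 0.0686 0.014 ]
caddy w 0.71 [599. 182.] [ 0.349  -0.3336  0.    ]
caddy w 0.56 [595. 104.] [ 0.4584 -0.2985  0.    ]
t 7.8 pos [0.3999 0.0688 0.3048] turn [-3.0000e-02  1.0000e-02 -1.1603e+02] shift [ 8.46 36.53  2.48]
```

View pics/w3.png

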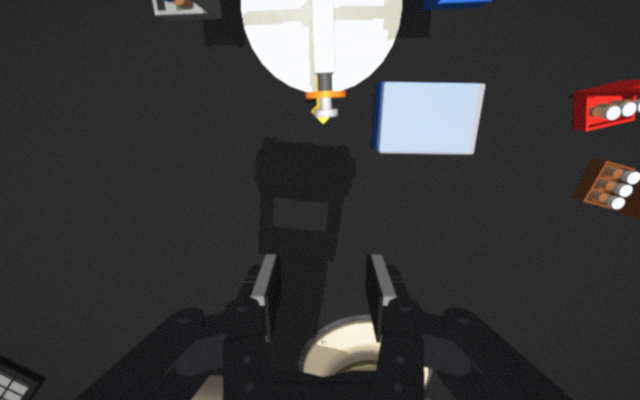

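The branch end (324,73) is over the yellow pointer (320,115), about 5 mm from the mark. Next, the larger red caddy, at (605,105).

Call:
move_arm --pt "0 0 -116 11.4 42.8 0 0" --pt "0 0 -116 11.4 42.8 0 0" --pt "0 0 -116 11.4 42.8 0 0" --pt "0 0 -116 11.4 42.8 0 0" --pt "0 0 -116 11.4 42.8 0 0"

```text
time_s: 8.3
position: [0.4539, -0.1472, 0.3051]
tool_rot: [[0.795, 0.606, 0.0], [0.606, -0.795, 0.0], [0.0, 0.0, -1.0]]
ft_force: [0.4, 0.5, -0.5]
grip_width: 0.0427
gripper_force: 0.0
```

```bash
python3 - <<'E'
from h import *
rel([.507,-.361,.30],115)
E
```

```text
t 8.3 pos [ 0.4539 -0.1472  0.3051] turn [ 1.000e-02 -0.000e+00 -7.766e+01] shift [-8.74 20.22  0.52]
```

Call:
move_arm --pt "0 0 -75 -7.5 17.5 0.5 0" --pt "0 0 -75 -7.5 17.5 0.5 0" --pt "0 0 -75 -7.5 17.5 0.5 0" --pt "0 0 -75 -7.5 17.5 0.5 0" --pt "0 0 -75 -7.5 17.5 0.5 0"

```text
time_s: 8.8
position: [0.4992, -0.3349, 0.2978]
tool_rot: [[0.172, 0.985, -0.002], [0.985, -0.172, 0.001], [0.001, -0.002, -1.0]]
ft_force: [-0.1, 1.3, -0.7]
grip_width: 0.0426
gripper_force: 0.0
```

```bash
python3 - <<'E'
from h import *
rel([.507,-.361,.30],115)
E
```

```text
t 8.8 pos [ 0.4992 -0.3349  0.2978] turn [ -0.1   -0.08 -34.93] shift [-2.44  1.21 -0.23]
```

Call:
move_arm --pt "0 0 -32 -2 0.6 0 0" --pt "0 0 -32 -2 0.6 0 0" --pt "0 0 -32 -2 0.6 0 0" --pt "0 0 -32 -2 0.6 0 0" --pt "0 0 -32 -2 0.6 0 0"

```text
time_s: 9.3
position: [0.5016, -0.3512, 0.2998]
tool_rot: [[-0.375, 0.927, -0.0], [0.927, 0.375, 0.0], [0.0, -0.0, -1.0]]
ft_force: [-0.3, 0.1, -0.6]
grip_width: 0.0426
gripper_force: 0.0
```

```bash
python3 - <<'E'
from h import *
w=env.get_image("wrist");d=env.get_image("side")
for n,z in dict(caddy=0,caddy_tab=.1365,caddy_entry=.0715).items():
  for nm,p in (("w",w),("side",d)):
    for r in env.tip_of(n,p)[:3]: print(n,nm,round(r["conf"],2),np.round(r["pixel"]),np.round(onz(p,r["pixel"],z),4))
save(w,"w4.png");rel([.478,-.298,.28],115)
E
```

```text
caddy w 0.96 [221. 100.] [ 0.3474 -0.3328  0.    ]
caddy w 0.8 [282. 172.] [ 0.4547 -0.3952  0.    ]
caddy w 0.65 [308. 110.] [ 0.4579 -0.3025  0.    ]
caddy side 0.87 [398. 186.] [ 0.348  -0.3239  0.    ]
caddy side 0.58 [357. 186.] [ 0.4493 -0.3113  0.    ]
caddy side 0.58 [353. 158.] [ 0.4635 -0.4077  0.    ]
caddy_tab w 0.69 [166. 118.] [ 0.3421 -0.3496  0.1365]
caddy_tab w 0.67 [324. 121.] [ 0.479  -0.2971  0.1365]
caddy_tab w 0.56 [262. 184.] [ 0.4442 -0.3772  0.1365]
caddy_tab side 0.85 [364. 137.] [ 0.4418 -0.3389  0.1365]
caddy_tab side 0.83 [348. 147.] [ 0.4746 -0.3007  0.1365]
caddy_tab side 0.7 [325. 329.] [0.4882 0.1269 0.1365]
caddy_entry w 0.92 [324. 117.] [ 0.4797 -0.2982  0.0715]
caddy_entry w 0.64 [268. 170.] [ 0.4399 -0.3791  0.0715]
caddy_entry side 0.93 [405. 156.] [ 0.3414 -0.3532  0.0715]
caddy_entry side 0.9 [348. 167.] [ 0.473  -0.3031  0.0715]
caddy_entry side 0.85 [362. 148.] [ 0.4434 -0.3723  0.0715]
t 9.7 pos [ 0.5016 -0.3511  0.3001] turn [-0.   -0.   -3.09] shift [ 5.8  -0.21  2.01]
```

View pics/w4.png

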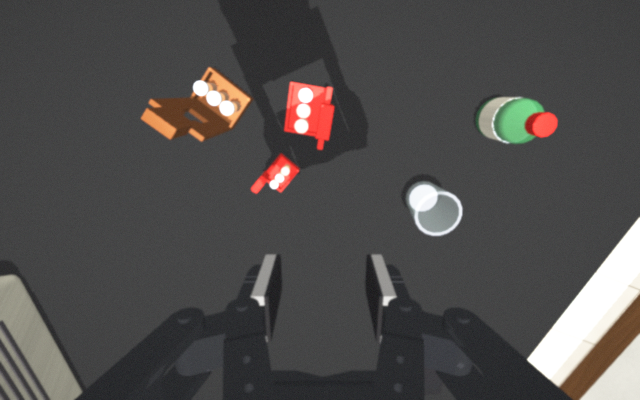

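The large red caddy spans (285–333, 83–150) with its plate on the right, upright and slightly tilted. The small red one is at (275,172) and the brown one at (205,105). I'll fit a silhouette for exact position and yaw.

```bash
cat > fit.py <<'E'
from h import *
from scipy.optimize import minimize
boxes=[(-25,25,-30,30,0,22),(20,25,-30,30,0,118),(16.5,28.5,-15,15,118,155)]
def red(p,c0,c1,r0,r1):
    c=p["color"].astype(int);m=((c[...,0]>90)&(c[...,1]<70)&(c[...,2]<70)).astype(np.uint8)
    k=np.zeros_like(m);k[r0:r1,c0:c1]=m[r0:r1,c0:c1];return cv2.morphologyEx(k,cv2.MORPH_CLOSE,np.ones((13,13)))
def sil(p,v):
    S=8;m=np.zeros((400*1,640),np.uint8);c,s=np.cos(v[2]),np.sin(v[2])
    for b in boxes:
        q=np.array([[x,y,z] for x in b[:2] for y in b[2:4] for z in b[4:]])/1000
        X=np.c_[v[0]+c*q[:,0]-s*q[:,1],v[1]+s*q[:,0]+c*q[:,1],q[:,2]]
        h=cv2.convexHull((proj(p,X)*256).astype(np.int32));cv2.fillConvexPoly(m,h,1,shift=8)
    return m
def fit(obs,v0):
    M=[(p,red(p,*b)) for p,b in obs]
    def f(v): return sum((sil(p,v)!=m).sum()/m.sum() for p,m in M)
    best=min((minimize(f,[v0[0],v0[1],a],method="Nelder-Mead",options=dict(initial_simplex=[[v0[0],v0[1],a],[v0[0]+.01,v0[1],a],[v0[0],v0[1]+.01,a],[v0[0],v0[1],a+.15]])) for a in np.radians([0,10,20,30])),key=lambda r:r.fun)
    return best.x,np.degrees(best.x[2]),best.fun
E
python3 - <<'E'
from fit import *
w=env.get_image("wrist");s=env.get_image("scene")
bw=(278,345,70,153);bs=(241,290,210,300)
for o in ([(w,bw)],[(s,bs)],[(w,bw),(s,bs)]):
    v,a,e=fit(o,[.458,-.303]);print(v[:2],a,e,"tab",v[:2]+.0225*np.array([np.cos(v[2]),np.sin(v[2])]))
E
```

```text
[ 0.45814691 -0.30348899] 9.958000948607935 1.6059670781893005 tab [ 0.48030794 -0.29959815]
[ 0.45595152 -0.29939688] 13.661335904214383 0.042834890965732085 tab [ 0.47781496 -0.29408278]
[ 0.45810241 -0.30302181] 10.980413631069167 1.7016749355794007 tab [ 0.48019049 -0.29873616]
```

```bash
python3 - <<'E'
from fit import *
w=env.get_image("wrist");s=env.get_image("scene");d=env.get_image("side")
bw=(278,345,70,153)
m=red(w,*bw);k=sil(w,[.458,-.3,.22]);print(m.sum(),k.sum(),w["color"][120,320],w["color"][85,300])
for n,q in(("m",m),("k",k)): ys,xs=np.nonzero(q);print(n,xs.min(),xs.max(),ys.min(),ys.max())
b=env.outline_of("caddy",w)
for r in b[:3]:print(r["bbox"],r["conf"])
im=w["color"][60:170,250:360].copy();cs=cv2.findContours(k[60:170,250:360],0,2)[0];im=cv2.resize(im,None,fx=5,fy=5);cv2.drawContours(im,[c*5 for c in cs],-1,(0,255,255),1)
cv2.imwrite("pics/d.png",im[:,:,::-1])
E
```

```text
990 2411 [254  74  67] [255 137 122]
m 283 334 81 150
k 285 335 81 148
[308.3, 114.8, 47.0, 66.1] 0.77
[275.6, 172.4, 48.5, 41.1] 0.72
[197.9, 104.0, 109.2, 76.1] 0.58
```

View pics/d.png

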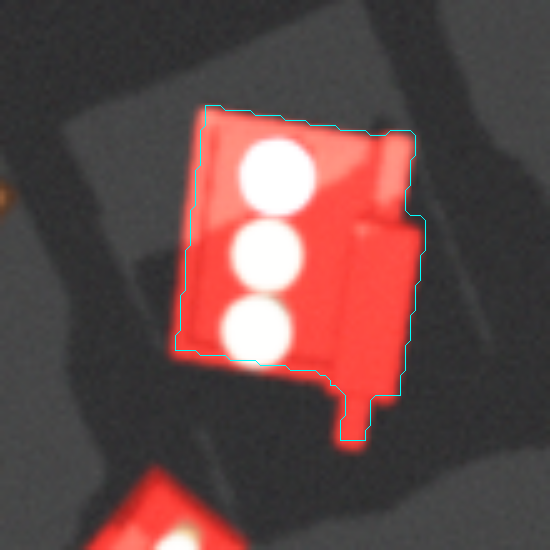

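The overlay shows the model matching within 1–2 px; only the red threshold failed on bright faces. I'll refit.

```bash
sed -i 's/m=((c\[...,0\]>90).*astype(np.uint8)/m=((c[...,0]>90)\&(c[...,0]-c[...,1]>55)).astype(np.uint8)/' fit.py; python3 - <<'E'
from fit import *
w=env.get_image("wrist");s=env.get_image("scene")
bw=(278,345,70,153);bs=(241,290,210,300)
for o in ([(w,bw)],[(w,bw),(s,bs)]):
    v,a,e=fit(o,[.458,-.301]);T=v[:2]+.0225*np.array([np.cos(v[2]),np.sin(v[2])]);print(v[:2],a,e,"tab",T)
rel([T[0],T[1],.20],a+90)
E
```

```text
[ 0.45722161 -0.30108101] 11.775582534959582 0.053275453827940016 tab [ 0.47924808 -0.29648924]
[ 0.45686681 -0.30118172] 12.781810227524991 0.11867530999501154 tab [ 0.47880925 -0.29620385]
t 10.1 pos [ 0.5016 -0.3511  0.3001] turn [0.   0.   9.16] shift [ 5.94 -0.06 10.01]
```

Call:
move_arm --pt "0 0 8 3 0 3 0" --pt "0 0 9.6 5.95 -0.05 7 0" --pt "0 0 9.6 5.95 -0.05 11 0" --pt "0 0 9.6 5.95 -0.05 14 0" --pt "0 0 9.6 5.95 -0.05 14 0"

```text
time_s: 10.6
position: [0.4775, -0.2948, 0.1568]
tool_rot: [[-0.214, 0.977, -0.005], [0.977, 0.214, 0.005], [0.006, -0.004, -1.0]]
ft_force: [0.1, -0.5, 0.3]
grip_width: 0.0427
gripper_force: 0.0
```

```bash
python3 - <<'E'
from h import *
rel([.479,-.2963,.124],102.3)
E
```

```text
t 10.6 pos [ 0.4775 -0.2948  0.1568] turn [-0.24 -0.35  0.05] shift [-0.2   0.12  3.28]
```

Call:
move_arm --pt "0 0 0 0 0 1.8 0" --pt "0 0 0 0 0 3.5 0" --pt "0 0 0 0 0 3.5 -1" --pt "0 0 0 0 0 3.5 -1" --pt "0 0 0 0 0 3.5 -1" --squeeze 30

```text
time_s: 11.1
position: [0.4795, -0.2966, 0.1267]
tool_rot: [[-0.214, 0.977, 0.002], [0.977, 0.214, -0.002], [-0.002, 0.002, -1.0]]
ft_force: [0.3, -1.1, 1.1]
grip_width: 0.0114
gripper_force: 35.9
```

Call:
move_arm --pt "0 0 0 0 0 0 -1" --pt "0 0 0 0 0 0 -1"

```text
time_s: 11.3
position: [0.4796, -0.2967, 0.1267]
tool_rot: [[-0.214, 0.977, 0.003], [0.977, 0.214, -0.002], [-0.003, 0.002, -1.0]]
ft_force: [2.1, -0.2, 6.5]
grip_width: 0.0114
gripper_force: 36.7
```

```bash
python3 - <<'E'
from h import *
rel([.479,-.2963,.30],102.3);o=env.observe();print(o["grip_width"],o["gripper_force"],o["ft_force"])
E
```

```text
t 11.3 pos [ 0.4796 -0.2967  0.1267] turn [0.12 0.16 0.05] shift [  0.    -0.02 -17.33]
0.011362177259548535 36.66403949260712 [ 2.14885546 -0.18265938  6.52979759]
```

Call:
move_arm --pt "0 0 0 0 0 -2 -1" --pt "0 0 0 0 0 -5 -1" --pt "0 0 0 0 0 -9 -1" --pt "0 0 0 1 0 -12.5 -1" --pt "0 0 1 4 0.3 -14.5 -1" --squeeze 40

```text
time_s: 11.8
position: [0.4734, -0.2578, 0.2728]
tool_rot: [[-0.194, 0.981, 0.003], [0.981, 0.194, -0.003], [-0.003, 0.002, -1.0]]
ft_force: [0.5, 0.8, -0.9]
grip_width: 0.011
gripper_force: 39.5
```

Call:
move_arm --pt "0 0 2 4 0.3 0 -1" --pt "0 0 4 8 0.6 0 -1" --pt "0 0 5 12 0.9 0 -1" --pt "0 0 6 16 1.3 0 -1" --pt "0 0 6.9 20 1.7 0 -1"

```text
time_s: 12.3
position: [0.4499, -0.0554, 0.2704]
tool_rot: [[-0.076, 0.997, 0.0], [0.997, 0.076, -0.0], [-0.0, 0.0, -1.0]]
ft_force: [-0.0, -0.2, -0.8]
grip_width: 0.0116
gripper_force: 39.5
```

```bash
python3 - <<'E'
from h import *
rel([.431,.060,.269],94.5);o=env.observe();print(o["grip_width"],o["gripper_force"],o["ft_force"])
E
```

```text
t 12.3 pos [ 0.4499 -0.0554  0.2704] turn [ 0.    0.   -0.12] shift [11.65 -1.    0.14]
0.011594579635571454 39.5463502407074 [-0.03755855 -0.21022753 -0.80070658]
```

Call:
move_arm --pt "0 0 0 3 -0.3 0 -1" --pt "0 0 0 6 -0.6 0 -1" --pt "0 0 0 9 -0.9 0 -1" --pt "0 0 0 11.3 -1 0 -1" --pt "0 0 0 11.3 -1 0 -1"

```text
time_s: 12.8
position: [0.431, 0.0569, 0.2704]
tool_rot: [[-0.081, 0.997, 0.0], [0.997, 0.081, 0.0], [0.0, 0.0, -1.0]]
ft_force: [-0.3, -0.7, -0.9]
grip_width: 0.0111
gripper_force: 39.5
```

```bash
python3 - <<'E'
from h import *
s=env.get_image("scene");d=env.get_image("side");w=env.get_image("wrist")
for n in ("branch_end","pin_base","caddy_tab","caddy_entry","caddy_seat","caddy"):
  for nm,p in (("scene",s),("side",d),("w",w)):
    for r in env.tip_of(n,p)[:3]: print(n,nm,round(r["conf"],2),np.round(r["pixel"],1),np.round(onz(p,r["pixel"],dict(branch_end=.215,pin_base=.215,caddy_tab=.28,caddy_entry=.215,caddy_seat=.2385,caddy=.1435)[n]),4))
rel([.431,.060,.269],94.5)
a=cv2.resize(s["color"][100:220,280:420],None,fx=2.8,fy=2.8,interpolation=2);b=cv2.resize(d["color"][200:340,250:390],None,fx=2.8,fy=2.8,interpolation=2)
c=np.zeros((392,784,3),np.uint8);c[:336,:392]=a;c[:,392:]=b
cv2.imwrite("pics/e.png",c[:,:,::-1])
E
```

```text
branch_end scene 0.65 [353.2 131.3] [0.4923 0.0839 0.215 ]
branch_end side 0.6 [324.9 274.5] [0.4937 0.0726 0.215 ]
branch_end w 0.66 [418.2 218. ] [0.4937 0.0641 0.215 ]
pin_base scene 0.79 [349.5 134.2] [0.492  0.0634 0.215 ]
pin_base side 0.7 [329.7 268.7] [0.4872 0.0614 0.215 ]
pin_base w 0.92 [401.3 216.6] [0.4823 0.0642 0.215 ]
caddy_tab scene 0.88 [217.4 268.8] [ 0.5871 -0.5223  0.28  ]
caddy_tab scene 0.84 [195.2 226.3] [ 0.4976 -0.4705  0.28  ]
caddy_tab scene 0.75 [325.2 105.5] [0.4248 0.0537 0.28  ]
caddy_tab side 0.75 [368.8 243.1] [0.4315 0.0531 0.28  ]
caddy_tab side 0.26 [378.3 288.4] [0.4163 0.1275 0.28  ]
caddy_tab w 0.92 [324.9 276.7] [0.4314 0.0551 0.28  ]
caddy_entry scene 0.95 [195.7 249.6] [ 0.4745 -0.4596  0.215 ]
caddy_entry scene 0.76 [321.5 129.9] [0.4191 0.0475 0.215 ]
caddy_entry scene 0.65 [219.8 284.7] [ 0.5602 -0.499   0.215 ]
caddy_entry side 0.69 [365.6 268.9] [0.4312 0.0566 0.215 ]
caddy_entry w 0.61 [321.9 221.5] [0.4297 0.0565 0.215 ]
caddy_seat scene 0.84 [325.  121.6] [0.4269 0.051  0.2385]
caddy_seat scene 0.81 [193.5 242.8] [ 0.4822 -0.4673  0.2385]
caddy_seat scene 0.73 [221.9 280.1] [ 0.5744 -0.5064  0.2385]
caddy_seat side 0.89 [366.4 265.1] [0.4314 0.0647 0.2385]
caddy_seat side 0.57 [248.4 207.7] [ 0.6311 -0.0298  0.2385]
caddy_seat side 0.53 [272.  170.3] [ 0.6057 -0.1191  0.2385]
caddy_seat w 0.62 [322.9 239. ] [0.4305 0.0549 0.2385]
caddy_seat w 0.29 [404.8 216.7] [0.4774 0.0732 0.2385]
caddy scene 0.93 [319.5 152.3] [0.4093 0.0561 0.1435]
caddy scene 0.77 [223.  305.9] [ 0.5424 -0.484   0.1435]
caddy scene 0.75 [214.2 268.3] [ 0.4712 -0.4259  0.1435]
caddy side 0.37 [399.4 184.9] [ 0.366  -0.1931  0.1435]
caddy w 0.72 [300.8 192.3] [0.4109 0.0533 0.1435]
t 13.85 pos [0.4318 0.055  0.2701] turn [-0.    0.   -0.05] shift [ 0.51 -0.04  0.11]
```

View pics/e.png

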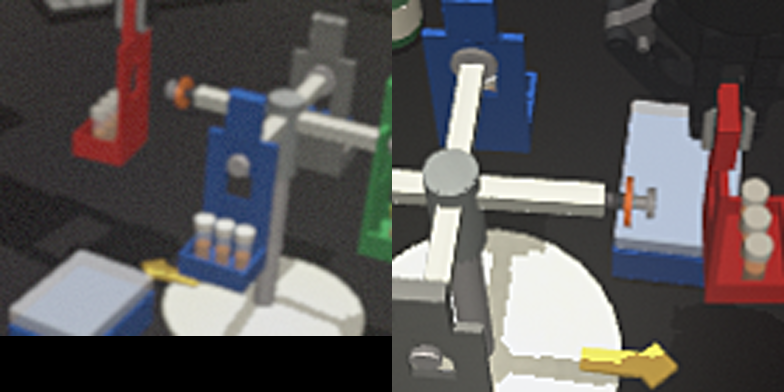

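Both crops show the caddy upright in the grip, its plate facing the pin: collar at side (334,271), head at (344,272). I'll refine the lateral and height offset with one fit in the pictures that show both.

```bash
cat > fit2.py <<'E'
from h import *
from scipy.optimize import minimize
B=[(-25,25,-30,30,0,22),(20,25,-30,30,0,118)];TAB=[(10,35,-20,20,112,175)]
def S(p,v,a,bx):
    m=np.zeros((400,640),np.uint8);c,s=np.cos(a),np.sin(a)
    for b in bx:
        q=np.array([[x,y,z] for x in b[:2] for y in b[2:4] for z in b[4:]])/1000
        X=np.c_[v[0]+c*q[:,0]-s*q[:,1],v[1]+s*q[:,0]+c*q[:,1],v[2]+q[:,2]]
        cv2.fillConvexPoly(m,cv2.convexHull((proj(p,X)*256).astype(np.int32)),1,shift=8)
    return m
def fit(ps,v0,a):
    O=[]
    for p in ps:
        c=p["color"].astype(int);m=((c[...,0]>70)&(c[...,0]-c[...,1]>45)&(c[...,1]-c[...,2]<25)).astype(np.uint8)
        roi=cv2.dilate(S(p,v0,a,B),np.ones((17,17)));ig=S(p,v0,a,TAB)
        m=cv2.morphologyEx(m*roi,cv2.MORPH_CLOSE,np.ones((15,15)))*(1-ig);O.append((p,m,1-ig))
    f=lambda v:sum(((S(p,v,a,B)*g)!=m).sum()/m.sum() for p,m,g in O)
    r=min((minimize(f,v0,method="Nelder-Mead",options=dict(initial_simplex=np.vstack([v0,np.array(v0)+k*np.eye(3)]))) for k in(.006,-.006,.003)),key=lambda r:r.fun)
    return r.x,r.fun
def orange(p,c0,c1,r0,r1):
    c=p["color"].astype(int);m=(c[...,0]>120)&(c[...,0]-c[...,2]>80)&(c[...,1]-c[...,2]>25)
    k=np.zeros_like(m);k[r0:r1,c0:c1]=m[r0:r1,c0:c1];ys,xs=np.nonzero(k);return len(xs),[xs.mean(),ys.mean()],(xs.min(),xs.max(),ys.min(),ys.max())
E
python3 - <<'E'
from fit2 import *
s=env.get_image("scene");d=env.get_image("side");w=env.get_image("wrist");o=env.observe()
a=np.arctan2(-o["tool_rot"][0][0],o["tool_rot"][1][0]);print("yaw",np.degrees(a))
P=np.array(o["position"]);u=np.array([np.cos(a),np.sin(a),0]);n=np.array([-u[1],u[0],0])
v0=P-.0225*u-[0,0,.1257]
for nm,ps in (("w",[w]),("s",[s]),("d",[d]),("all",[w,s,d])):
    v,e=fit(ps,v0,a);t=v-v0;print(nm,"along,lat,z mm",np.round(1000*np.array([t@u,t@n,t[2]]),1),round(e,3))
obs=[]
for nm,p,r in(("w",w,(350,430,170,260)),("s",s,(338,360,120,145)),("d",d,(320,345,255,285))):
    k=orange(p,*r);print(nm,k,onz(p,k[1],.215));obs.append((p,k[1]))
print("tri collar",tri(obs));print("hub",onz(w,[0,0],.235)*0)
save(w,"w5.png")
E
```

```text
yaw 4.449668213626352
w along,lat,z mm [-1.2  0.7 -2.3] 0.285
s along,lat,z mm [-3.3  5.6 -3.8] 0.063
d along,lat,z mm [-0.1 -0.8 -3.6] 0.037
all along,lat,z mm [-0.8  0.9 -1.1] 0.416
w (272, [np.float64(400.3529411764706), np.float64(215.62867647058823)], (np.int64(395), np.int64(405), np.int64(196), np.int64(235))) [0.48161542 0.06491772 0.215     ]
s (29, [np.float64(344.6896551724138), np.float64(132.24137931034483)], (np.int64(343), np.int64(347), np.int64(128), np.int64(137))) [0.47629236 0.06714378 0.215     ]
d (37, [np.float64(333.94594594594594), np.float64(271.18918918918916)], (np.int64(333), np.int64(335), np.int64(263), np.int64(279))) [0.48021123 0.06532804 0.215     ]
tri collar [0.47965259 0.06527954 0.21638195]
hub [0. 0. 0.]
```

View pics/w5.png

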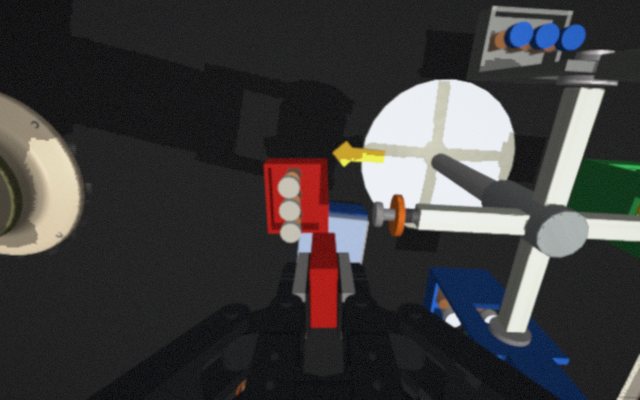

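The pin head is at (377,215) and the collar at (400,216), about 6 mm toward the tool's +x from the caddy's centre line. I'll correct that and approach to just short of the head.

Call:
move_arm --pt "0 0 0 0.3 0 -0.1 -1" --pt "0 0 0 0.55 0.5 -0.1 -1" --pt "0 0 0 0.55 1.2 -0.1 -1" --pt "0 0 0 0.55 2 -0.1 -1" --pt "0 0 0 0.55 2 -0.1 -1"

```text
time_s: 14.5
position: [0.4524, 0.0619, 0.2708]
tool_rot: [[-0.078, 0.997, -0.0], [0.997, 0.078, -0.0], [-0.0, -0.0, -1.0]]
ft_force: [-0.1, -0.5, -1.8]
grip_width: 0.0113
gripper_force: 39.5
```

```bash
python3 - <<'E'
from fit2 import *
s=env.get_image("scene");d=env.get_image("side");w=env.get_image("wrist");o=env.observe()
a=np.arctan2(-o["tool_rot"][0][0],o["tool_rot"][1][0])
P=np.array(o["position"]);u=np.array([np.cos(a),np.sin(a),0]);n=np.array([-u[1],u[0],0]);print("t",o["time_s"],P,np.degrees(a),o["ft_force"])
v0=P-.0225*u-[0,0,.1267]
for nm,p in (("w",w),("d",d)):
    v,e=fit([p],v0,a);t=v-v0;print(nm,"along,lat,z mm",np.round(1000*np.array([t@u,t@n,t[2]]),1),round(e,3))
obs=[]
for nm,p,r in(("w",w,(340,420,170,260)),("s",s,(338,360,120,145)),("d",d,(320,345,255,285))):
    k=orange(p,*r);X=onz(p,k[1],.215);print(nm,k[0],k[2],np.round(X,4),"rel along,lat",np.round(1000*np.array([(X-P)@u,(X-P)@n]),1));obs.append((p,k[1]))
X=tri(obs);print("tri",X,(X-P)@u,(X-P)@n)
a=cv2.resize(w["color"][150:330,240:560],None,fx=2,fy=2,interpolation=2);b=cv2.resize(d["color"][230:310,290:390],None,fx=2.4,fy=2.4,interpolation=2)
g=cv2.resize(s["color"][100:170,300:400],None,fx=2.4,fy=2.4,interpolation=2)
c=np.zeros((560,640,3),np.uint8);c[:360]=a;c[360:552,:240]=b;c[360:528,300:540]=g
cv2.imwrite("pics/f.png",c[:,:,::-1])
E
```

```text
t 14.65 [0.45132093 0.06195451 0.27093156] 4.446547178244657 [ 0.29495795  0.07861488 -1.24959089]
w along,lat,z mm [-1.1  0.2 -1.3] 0.298
d along,lat,z mm [-0.3 -0.6 -4.3] 0.027
w 272 (np.int64(363), np.int64(372), np.int64(203), np.int64(242)) [0.4805 0.0646 0.215 ] rel along,lat [29.3  0.4]
s 30 (np.int64(343), np.int64(347), np.int64(128), np.int64(137)) [0.4765 0.0668 0.215 ] rel along,lat [25.5  2.9]
d 37 (np.int64(333), np.int64(335), np.int64(263), np.int64(279)) [0.4802 0.0653 0.215 ] rel along,lat [29.1  1.1]
tri [0.47937865 0.0650712  0.21604414] 0.028214903717021227 0.000932020221093625
```

View pics/f.png

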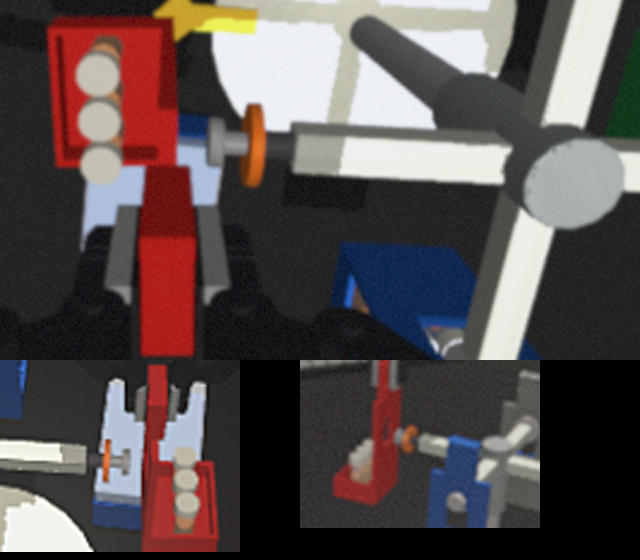

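The wrist crop shows the head at (217,140) in the crop, in line with the plate's centre; lateral error is under 1 mm. I'll push in slowly.

Call:
move_arm --pt "0 0 0 0.03 0.3 -0.07 -1" --pt "0 0 0 0.03 0.6 -0.07 -1" --pt "0 0 0 0.03 0.9 -0.07 -1" --pt "0 0 0 0.03 0.9 -0.07 -1"

```text
time_s: 15.05
position: [0.4606, 0.063, 0.2717]
tool_rot: [[-0.078, 0.997, 0.0], [0.997, 0.078, 0.0], [0.0, 0.0, -1.0]]
ft_force: [0.1, 0.0, -0.6]
grip_width: 0.0112
gripper_force: 39.5
```

Call:
move_arm --pt "0 0 0 0 0.1 0 -1" --pt "0 0 0 0 0.2 0 -1" --pt "0 0 0 0 0.3 0 -1" --pt "0 0 0 0 0.3 0 -1"

```text
time_s: 15.45
position: [0.4634, 0.0632, 0.2718]
tool_rot: [[-0.078, 0.997, -0.0], [0.997, 0.078, 0.0], [0.0, -0.0, -1.0]]
ft_force: [0.2, -0.6, -1.3]
grip_width: 0.0112
gripper_force: 39.5
```

Call:
move_arm --pt "0 0 0 0 0.1 0 -1" --pt "0 0 0 0 0.2 0 -1" --pt "0 0 0 0 0.3 0 -1" --pt "0 0 0 0 0.3 0 -1"

```text
time_s: 15.85
position: [0.4664, 0.0634, 0.2718]
tool_rot: [[-0.077, 0.997, 0.0], [0.997, 0.077, -0.0], [-0.0, -0.0, -1.0]]
ft_force: [0.3, -0.4, -1.3]
grip_width: 0.0114
gripper_force: 39.5
```

Already past the expected head contact with no force, so the head is entering the keyhole.

Call:
move_arm --pt "0 0 0 0 0.1 0 -1" --pt "0 0 0 0 0.2 0 -1" --pt "0 0 0 0 0.3 0 -1" --pt "0 0 0 0 0.3 0 -1"

```text
time_s: 16.25
position: [0.4694, 0.0637, 0.2718]
tool_rot: [[-0.078, 0.997, -0.0], [0.997, 0.078, -0.0], [-0.0, -0.0, -1.0]]
ft_force: [0.0, -0.5, -0.5]
grip_width: 0.0112
gripper_force: 39.5
```

Call:
move_arm --pt "0 0 0 0 0.1 0 -1" --pt "0 0 0 0 0.2 0 -1" --pt "0 0 0 0 0.2 0 -1"

```text
time_s: 16.55
position: [0.4714, 0.0638, 0.2718]
tool_rot: [[-0.078, 0.997, 0.0], [0.997, 0.078, -0.0], [-0.0, 0.0, -1.0]]
ft_force: [-0.2, 0.8, -1.4]
grip_width: 0.0112
gripper_force: 39.5
```

Call:
move_arm --pt "0 0 0 0 0.1 0 -1" --pt "0 0 0 0 0.2 0 -1" --pt "0 0 0 0 0.2 0 -1"

```text
time_s: 16.85
position: [0.4734, 0.064, 0.2718]
tool_rot: [[-0.078, 0.997, -0.0], [0.997, 0.078, -0.0], [-0.0, -0.0, -1.0]]
ft_force: [0.4, -0.9, -1.5]
grip_width: 0.0114
gripper_force: 39.5
```

Call:
move_arm --pt "0 0 0 0 0.1 0 -1" --pt "0 0 0 0 0.1 0 -1"

```text
time_s: 17.05
position: [0.4743, 0.0641, 0.2718]
tool_rot: [[-0.078, 0.997, 0.0], [0.997, 0.078, 0.0], [0.0, 0.0, -1.0]]
ft_force: [-0.3, 0.1, -0.8]
grip_width: 0.0112
gripper_force: 39.5
```

Call:
move_arm --pt "0 0 0 0 0.1 0 -1" --pt "0 0 0 0 0.1 0 -1"

```text
time_s: 17.25
position: [0.4749, 0.0642, 0.2717]
tool_rot: [[-0.078, 0.997, -0.001], [0.997, 0.078, -0.0], [0.0, -0.001, -1.0]]
ft_force: [-3.5, -0.4, -0.2]
grip_width: 0.0112
gripper_force: 39.7
```

Call:
move_arm --pt "0 0 0 0 0.1 0 -1" --pt "0 0 0 0 0.1 0 -1"

```text
time_s: 17.45
position: [0.4755, 0.0642, 0.2716]
tool_rot: [[-0.077, 0.997, -0.003], [0.997, 0.077, -0.0], [0.0, -0.003, -1.0]]
ft_force: [-5.4, -1.0, 0.3]
grip_width: 0.0115
gripper_force: 39.9
```

The plate now bears on the collar at about 5 N. I'll ease back 1 mm and lower gently.

Call:
move_arm --pt "0 0 0 0 -0.15 0 -1" --pt "0 0 0 0 -0.15 0.2 -1" --pt "0 0 0 0 -0.15 0.4 -1" --pt "0 0 0 0 -0.15 0.6 -1"

```text
time_s: 17.85
position: [0.4748, 0.0641, 0.2656]
tool_rot: [[-0.078, 0.997, 0.0], [0.997, 0.078, 0.0], [0.0, 0.0, -1.0]]
ft_force: [-1.4, -0.1, -0.6]
grip_width: 0.0113
gripper_force: 39.7
```

Call:
move_arm --pt "0 0 0 0 0 0.2 -1" --pt "0 0 0 0 0 0.4 -1" --pt "0 0 0 0 0 0.4 -1"

```text
time_s: 18.15
position: [0.4748, 0.0641, 0.2614]
tool_rot: [[-0.078, 0.997, -0.0], [0.997, 0.078, 0.0], [0.0, -0.0, -1.0]]
ft_force: [-2.9, -0.4, -1.5]
grip_width: 0.0114
gripper_force: 39.6
```

Call:
move_arm --pt "0 0 0 0 0 0.2 -1" --pt "0 0 0 0 0 0.4 -1" --pt "0 0 0 0 0 0.4 -1"

```text
time_s: 18.45
position: [0.4747, 0.0641, 0.2575]
tool_rot: [[-0.078, 0.997, -0.0], [0.997, 0.078, 0.0], [0.0, -0.0, -1.0]]
ft_force: [-0.8, -0.0, -1.4]
grip_width: 0.0114
gripper_force: 39.6
```

Call:
move_arm --pt "0 0 0 0 -0.05 0.2 -1" --pt "0 0 0 0 -0.05 0.4 -1" --pt "0 0 0 0 -0.05 0.4 -1"

```text
time_s: 18.75
position: [0.4743, 0.0641, 0.2535]
tool_rot: [[-0.078, 0.997, 0.0], [0.997, 0.078, 0.0], [0.0, 0.0, -1.0]]
ft_force: [0.1, -0.2, -1.1]
grip_width: 0.0113
gripper_force: 39.5
```

Call:
move_arm --pt "0 0 0 0 0 0.2 -1" --pt "0 0 0 0 0 0.4 -1" --pt "0 0 0 0 0 0.4 -1"

```text
time_s: 19.05
position: [0.4742, 0.0641, 0.2495]
tool_rot: [[-0.078, 0.997, -0.0], [0.997, 0.078, 0.0], [0.0, -0.0, -1.0]]
ft_force: [-0.1, 0.7, -1.4]
grip_width: 0.011
gripper_force: 39.5
```

Call:
move_arm --pt "0 0 0 0 0 0.1 -1" --pt "0 0 0 0 0 0.2 -1" --pt "0 0 0 0 0 0.2 -1"

```text
time_s: 19.35
position: [0.4742, 0.0641, 0.2477]
tool_rot: [[-0.078, 0.997, -0.0], [0.997, 0.078, 0.0], [0.0, -0.0, -1.0]]
ft_force: [0.3, -0.8, -1.4]
grip_width: 0.0112
gripper_force: 39.5
```

Call:
move_arm --pt "0 0 0 0 0 0.1 -1" --pt "0 0 0 0 0 0.1 -1"

```text
time_s: 19.55
position: [0.4742, 0.0641, 0.2467]
tool_rot: [[-0.078, 0.997, -0.0], [0.997, 0.078, 0.0], [0.0, -0.0, -1.0]]
ft_force: [0.6, -0.3, -0.7]
grip_width: 0.0117
gripper_force: 39.5
```

Call:
move_arm --pt "0 0 0 0 0 0.1 -1" --pt "0 0 0 0 0 0.1 -1"

```text
time_s: 19.75
position: [0.4744, 0.064, 0.2462]
tool_rot: [[-0.078, 0.997, 0.001], [0.997, 0.078, -0.0], [-0.0, 0.001, -1.0]]
ft_force: [-0.3, -0.1, 2.8]
grip_width: 0.0113
gripper_force: 40.3
```

Call:
move_arm --pt "0 0 0 0 0 0.1 -1" --pt "0 0 0 0 0 0.1 -1"

```text
time_s: 19.95
position: [0.4744, 0.064, 0.2458]
tool_rot: [[-0.078, 0.997, 0.002], [0.997, 0.078, -0.0], [-0.0, 0.002, -1.0]]
ft_force: [-3.2, -0.6, 8.5]
grip_width: 0.0117
gripper_force: 41.2
```

Home: the upward force rises exactly where expected (TCP 0.246). I'll relieve it, then open.

Call:
move_arm --pt "0 0 0 0 0 -0.12 -1" --pt "0 0 0 0 0 -0.12 -1" --pt "0 0 0 0 0 -0.12 -0.3" --pt "0 0 0 0 0 -0.12 -0.3" --pt "0 0 0 0 0 -0.12 -0.3"

```text
time_s: 20.45
position: [0.4742, 0.064, 0.2458]
tool_rot: [[-0.078, 0.997, -0.0], [0.997, 0.078, 0.0], [0.0, -0.0, -1.0]]
ft_force: [0.2, -0.6, -0.7]
grip_width: 0.0301
gripper_force: 0.0
```

Call:
move_arm --pt "0 0 0 0 0 0 -0.3" --pt "0 0 0 0 0 -1 -0.3" --pt "0 0 0 0 0 -3 -0.3" --pt "0 0 0 0 0 -6 -0.3" --pt "0 0 0 0 0 -9 -0.3"

```text
time_s: 20.95
position: [0.474, 0.0641, 0.3377]
tool_rot: [[-0.078, 0.997, 0.0], [0.997, 0.078, -0.0], [-0.0, 0.0, -1.0]]
ft_force: [0.3, -0.4, -0.1]
grip_width: 0.0299
gripper_force: 0.0
```

```bash
python3 - <<'E'
from h import *
w=env.get_image("wrist");d=env.get_image("side");s=env.get_image("scene");o=env.observe();print(o["time_s"],o["position"],o["ft_force"])
for n,z in dict(branch_end=.215,front_mark=.014,caddy_seat=.215).items():
  for nm,p in (("w",w),("side",d)):
    for r in env.tip_of(n,p)[:2]: print(n,nm,round(r["conf"],2),np.round(onz(p,r["pixel"],z),4))
a=cv2.resize(s["color"][90:230,300:440],None,fx=2.8,fy=2.8,interpolation=2);b=cv2.resize(d["color"][210:350,250:390],None,fx=2.8,fy=2.8,interpolation=2)
cv2.imwrite("pics/g.png",np.hstack([a,b])[:,:,::-1])
E
```

```text
21.1 [0.4747118  0.06403687 0.33802622] [ 0.81009823  0.17842174 -0.29752281]
branch_end w 0.6 [0.4942 0.0671 0.215 ]
branch_end side 0.79 [0.4936 0.0719 0.215 ]
branch_end side 0.56 [0.4685 0.0354 0.215 ]
front_mark w 0.7 [0.4933 0.0683 0.014 ]
front_mark side 0.9 [0.4936 0.0628 0.014 ]
front_mark side 0.52 [ 0.4802 -0.0437  0.014 ]
caddy_seat w 0.82 [0.4726 0.064  0.215 ]
caddy_seat side 0.86 [ 0.3693 -0.2215  0.215 ]
caddy_seat side 0.45 [0.4874 0.0629 0.215 ]
```

View pics/g.png

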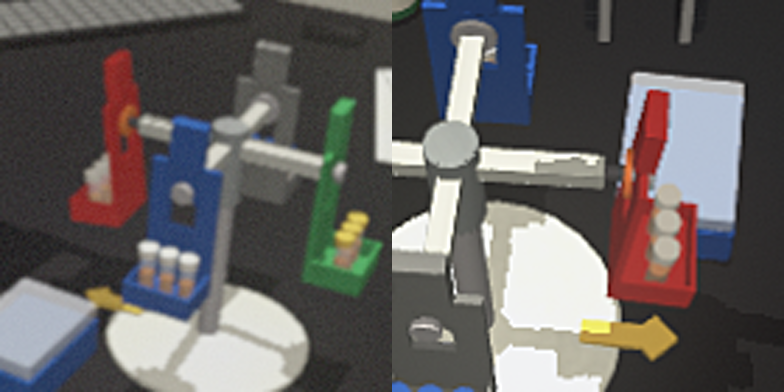

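The caddy hangs on the pin with its plate against the collar (side crop (630,175)). It leans only a few degrees, and the gripper is clear. I'll let it settle briefly and hand in.

Call:
move_arm --pt "0 0 0 0 0 0 -0.3" --pt "0 0 0 0 0 0 -0.3" --pt "0 0 0 0 0 0 -0.3" --pt "0 0 0 0 0 0 -0.3" --pt "0 0 0 0 0 0 -0.3"

```text
time_s: 21.9
position: [0.4743, 0.064, 0.336]
tool_rot: [[-0.078, 0.997, -0.0], [0.997, 0.078, -0.0], [-0.0, -0.0, -1.0]]
ft_force: [1.1, -0.4, -0.1]
grip_width: 0.0299
gripper_force: 0.0
```

```bash
python3 -c "
from rig import env
print(env.close_job())"
```

```text
the job is handed in; nothing more can be done
None
```

I turned the carousel until its empty branch stood over the pointer, hung the red caddy home on its pin, released it and handed the job in at about 22 s; no verdict came back, but the last pictures show it hanging there with a slight lean.

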